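# Seat the drill template on the jig's dowels and snap it under the catches

### The job

Fit the drill template onto the drilling jig: find where the jig's carriage has been left along its bed, put the template's two locating holes over the carriage's two dowel pins (large hole on the thick pin), and press it down flat until it snaps in under both roller catches. Let go of it there, and leave the tin, the bolt and the socket where they stand.

Things in the scene. Friction and masses are not known exactly. Their poses are not given: they have to be found in the camera images.
- template_grip (a point): Loose drill template (0.2 to 0.4 kg): aluminium plate lying flat with an upright black grip bar in its middle. This point: centre of the template, inside the bar, 28 mm above the plate's underside. The bar is 50 mm long (x), 14 mm thick (y), and its top is 50 mm above the underside. Axes: x along the bar, y across it, z up.
- template_foot (a point): Middle of the underside of the template's plate, same axes. Plate 90 (x) x 130 (y) x 6 mm. Two through holes, chamfered 1.5 mm: large, 13.6 mm, at x=-28, y=+43 mm and small, 9.6 mm, at x=+28, y=-43 mm from this point. The dark round bushings are drill guides, not holes.
- bed: Jig bed fixed to the bench: grey slab 160 (x) x 220 (y) x 15 mm, origin at the centre of its underside, z up. A dark steel carriage is clamped on it, square to it and centred in x, but set anywhere from -25 to +25 mm along the bed's y; its setting is not reported: see or feel for it. It cannot be pushed along.
- mid_setting (a point): Point of the bed 35 mm above the bench, where the middle of the carriage's flat top would be if set at 0; the bed's axes. Carriage: dark steel block 150 (x) x 120 (y) mm and 20 mm high, from the bed's top (15 mm) to 35 mm above the bench, with upright end faces at y=+-60 mm from its middle.
- mid_pins (a point): Point of the bed 57 mm above the bench, over its middle: the height of the dowel tips. Two steel dowels stand 22 mm out of the carriage's top, top 4 mm tapered: thick, 12 mm, at x=-28, y=+43 and thin, 8 mm, at x=+28, y=-43 mm from the carriage's middle. Seated, the template's x and y point as the bed's, its underside on the carriage's top.
- catch_near (a joint): Sprung roller on the carriage's -x side, y=0: 12 mm thick, 16 mm long along y, axis 49 mm from the middle, 10.8 mm above the carriage's top; a block 20 mm tall, 40 wide stands behind it at 63 to 73 mm. 0 = sprung fully in, over the seated plate's edge by 2 mm; grows to 0.005 m pushed outward.
- catch_far (a joint): The same catch on the +x side. Coming down, the plate's edges meet both rollers about 15 mm above the carriage's top; about 10 to 15 N of downward push in all forces them out, and they snap in again over the plate's top when it lies flat.
- tin_mid (a point): Middle of a round blue tin, 72 mm wide, 35 mm high, standing on the bench; leave alone.
- bolt_mid (a point): Middle of a steel bolt standing on its 28 mm hexagon head, 62 mm high; leave alone.
- socket_mid (a point): Middle of a steel spanner socket, 34 mm wide, 40 mm high, standing; leave alone.
Things that resemble listed ones, but are neither listed nor needed, are in the scene too. What is shaped like the part that bears template_grip but red or yellow is not meant.

How it is judged:
By the outcome, as a careful person would: the job done as asked, in the order asked, and still so for the second after the job is handed in, with the robot touching nothing.
It also fails if it takes over 58 s, if anything falls off the work surface, if the arm or the gripper's body presses on something with over 40 N, if the wrist force passes 120 N, or if a joint passes its speed limit or range.

### The arm

A 6-joint arm with a two-finger parallel gripper is mounted at the origin on the work surface. World frame = base frame: x ahead of the robot, y to its left, z up, the work surface at z = 0. Lengths are in m, angles in degrees, forces in N, time in s.
With the tool pointing down it reaches from about 0.35 to 0.875 m from the base axis. Payload 4.2 kg.
Tool frame: the origin (TCP) lies at the very end of the fingers, on their centre line; the grasp point (between the pads) lies r.pinch_z behind it (r.pinch_z is the distance from the TCP to the grasp point, in m); y points along the fingers, z is the direction in which the jaws open and shut, and the axes are right-handed (so a half turn about y gives the same grasp; the last joint's range is limited). The gripper opens to 87 mm and grips with 3 to 60 N. Pads are 19 mm wide; open, the fingers measure 117 mm over their backs; the gripper's body (75 mm by 190 mm) begins 51 mm behind the grasp point.
Start: joints at [88.155, 22.042, 0.453, 0, -68.411, -14.817], TCP at [0.179, 0.599, 0.223] pointing down, gripper open.
Joint ranges: [-179.83, 179.83], [-69.29, 118.12], [-61.27, 80.66], [-181.25, 117.63], [-171.15, -9.14], [-177.46, 177.46]. Speed limits (degrees/s): [159.86, 159.86, 180, 180, 180, 180].

### API

Orientations are given as a 3x3 rotation matrix whose columns are the frame's x, y, z axes.
In Python, from station import sense, capture, camera_params, r gives the robot as it stands.
- The arm moves only by the tool move_arm, never from a script. Its argument "increments" is text: rows parted by semicolons, each of 7 numbers parted by spaces: the closure, from -1 (fully open) to 1 (shut), so that 0 is half open, then the shift along the tool's x, y, z in m, then the turn, a rotation vector about the tool's x, y, z in rad. In form: hand x y z wx wy wz; .... A call has 1 to 8 rows; each row is the pose to reach, as a shift and turn from the pose commanded when the call began, along the tool's axes at that moment; what a row does not reach only later rows make up. A row lasts 1/10 s, in which the tool goes at most 50 mm and 8.59 degrees, less where a joint would pass 70% of its speed; a pose out of reach is approached as far as the arm can. A call with a gripper value outside its range is refused whole. The fingers move at their own pace and stop on an object; the grip force is fixed at half the most. Time passes only in rows, so rows that repeat a pose let the fingers close. It gives the time, the measured TCP pose, the force and the opening at its end, in the units of the state.
- sense(): the state, without advancing time (a new reading comes with each control period).
- capture(name): name is "side" or "top" or "wrist"; returns (picture, depth): 400x640x3 uint8, red, green, blue; 400x640 float32, m along the optical axis (not along the pixel's ray), 0 where there is no reading.
- camera_params(name): a dict with "fx", "fy", "cx", "cy" (pixels), "distortion" ([k1, k2, p1, p2, k3] as OpenCV has them; the pictures are not rectified), "xyz" and "orientation" of the camera in the world. Camera axes: x right, y down, z forward; pixel columns grow to the right and rows downward; lengths in m; the calibration is good to about 2 mm. A picture is of the moment at which its call begins: read the wrist's pose just before it. camera_params takes no time and is no camera call; for the wrist camera it gives the pose at the moment of the call.
- r.finish_job(): hands the job in, once; it reports no verdict.
The state is a dict: "time_s": time; "joints": joint angles; "joint_velocities": joint speeds; "effort": joint torques, N m; "tcp_pos": TCP position; "ee_rot": TCP orientation; "wrist_force": force on the tool from outside, world axes, zero at the start; "moment": the same for the moment, N m; "gripper_width": opening from 0.0 (shut) to 1.0 (fully open).
Only numpy, scipy, OpenCV 4.12 (cv2) and the standard library are available. Lean on these libraries where they do the work, as an engineer would, in place of code of your own. Each camera call takes 0.05 s, during which the arm holds its last target.

## Working session

There is one attempt and no reset: what is moved stays moved. The work goes in short steps, Python scripts to look and compute and a tool call to move; the robot and the scene stay as the last step left them, time stands still between calls to the robot, and variables do not carry over. Pictures are saved under pics/ and viewed, and the job is handed in when it is done.

Besides the shell and the picture viewer there is one more tool, called by a JSON object that holds its "fn" and its "kwargs". move_arm: Moves the arm, as the interface text tells. Its arguments: {"type":"object","properties":{"increments":{"type":"string"}},"required":["increments"]}

```bash
ls; mkdir -p pics; cat > h.py <<'E'
import numpy as np, cv2, pickle
from station import sense, capture, camera_params, r
def snap(name, tag):
    p=camera_params(name); im,d=capture(name)
    pickle.dump((p,im,d),open(f'pics/{tag}.pkl','wb'))
    cv2.imwrite(f'pics/{tag}.png',cv2.cvtColor(im,cv2.COLOR_RGB2BGR))
    return p,im,d
def load(tag): return pickle.load(open(f'pics/{tag}.pkl','rb'))
def K(p): return np.array([[p['fx'],0,p['cx']],[0,p['fy'],p['cy']],[0,0,1.]])
def ray(p,uv):
    uv=np.array(uv,float).reshape(-1,1,2)
    n=cv2.undistortPoints(uv,K(p),np.array(p['distortion'],float)).reshape(-1,2)
    d=np.c_[n,np.ones(len(n))]@np.array(p['orientation']).T
    return np.array(p['xyz']),d
def onplane(p,uv,z):
    o,d=ray(p,uv); t=(z-o[2])/d[:,2]
    return o+t[:,None]*d
def proj(p,X):
    R=np.array(p['orientation']);X=np.array(X,float).reshape(-1,3)
    rv=cv2.Rodrigues(R.T)[0]; t=-R.T@np.array(p['xyz'])
    return cv2.projectPoints(X,rv,t,K(p),np.array(p['distortion'],float))[0].reshape(-1,2)
E
python3 - <<'E'
from h import *
s=sense()
for k,v in s.items(): print(k,np.round(v,4).tolist())
print(r.pinch_z)
for n in ('side','top','wrist'):
    p,_,_=snap(n,n+'0'); print(n,{k:np.round(v,3).tolist() for k,v in p.items()})
E
```

```text
pics
time_s 0.0
joints [88.1544, 22.0921, 0.3804, -0.0305, -68.4099, -14.8182]
joint_velocities [-0.0476, 0.0052, -0.0712, 0.0612, 0.0423, 0.0315]
effort [0.0004, -39.0667, 18.7399, 4.2196, 0.011, -0.0002]
tcp_pos [0.179, 0.5982, 0.2214]
ee_rot [[-0.9579, -0.0006, -0.2869], [0.2869, -0.0021, -0.9579], [-0.0001, -1.0, 0.0022]]
wrist_force [0.0287, -0.7647, -1.1428]
moment [-0.0212, -0.0069, -0.0261]
gripper_width 1.0002
0.0187
side {'fx': 394.417, 'fy': 394.417, 'cx': 319.42, 'cy': 196.948, 'distortion': [-0.041, 0.0, 0.0, 0.0, 0.0], 'xyz': [0.205, 0.439, 0.769], 'orientation': [[-0.852, -0.373, 0.366], [-0.523, 0.633, -0.572], [-0.018, -0.679, -0.734]]}
top {'fx': 450.658, 'fy': 450.658, 'cx': 317.667, 'cy': 201.183, 'distortion': [-0.001, 0.0, 0.0, 0.0, 0.0], 'xyz': [0.355, -0.077, 1.154], 'orientation': [[0.012, -0.982, 0.19], [-1.0, -0.013, -0.004], [0.006, -0.19, -0.982]]}
wrist {'fx': 335.516, 'fy': 335.516, 'cx': 319.419, 'cy': 196.878, 'distortion': [-0.041, 0.0, 0.0, 0.0, 0.0], 'xyz': [0.246, 0.578, 0.384], 'orientation': [[-0.288, -0.926, -0.243], [-0.958, 0.279, 0.071], [0.002, 0.253, -0.967]]}
```

View pics/side0.png

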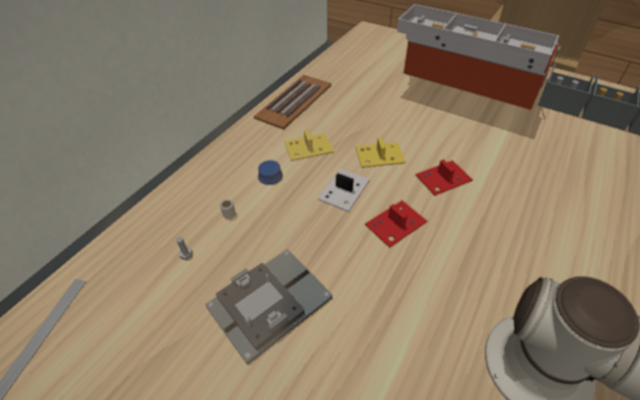

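View pics/top0.png

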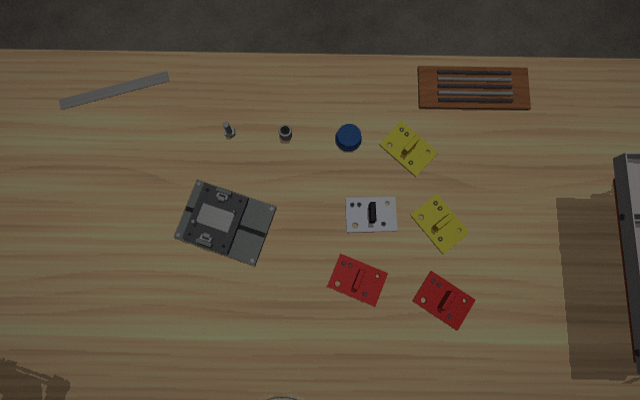

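View pics/wrist0.png

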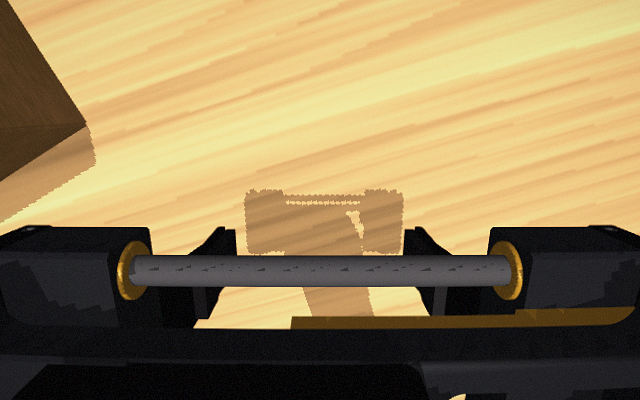

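Candidates in the top view: the aluminium plate with the black bar (371,214), yellow ones (408,149) and (440,224), and red ones (357,280) and (444,300). I choose (371,214). Next, close crops of it and the jig.

```bash
python3 - <<'E'
from h import *
def crop(tag,x0,y0,x1,y1,s):
    _,im,_=load(tag); c=cv2.resize(im[y0:y1,x0:x1],None,fx=s,fy=s,interpolation=cv2.INTER_CUBIC)
    return cv2.cvtColor(c,cv2.COLOR_RGB2BGR)
cv2.imwrite('pics/c1.png',crop('top0',335,185,410,242,8))
cv2.imwrite('pics/c2.png',crop('top0',170,172,280,272,6)) if 0 else cv2.imwrite('pics/c2.png',crop('top0',165,170,285,270,6))
cv2.imwrite('pics/c3.png',crop('side0',310,160,380,215,8))
cv2.imwrite('pics/c4.png',crop('side0',200,240,340,360,5))
E
```

```text
(no output)
```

View pics/c1.png

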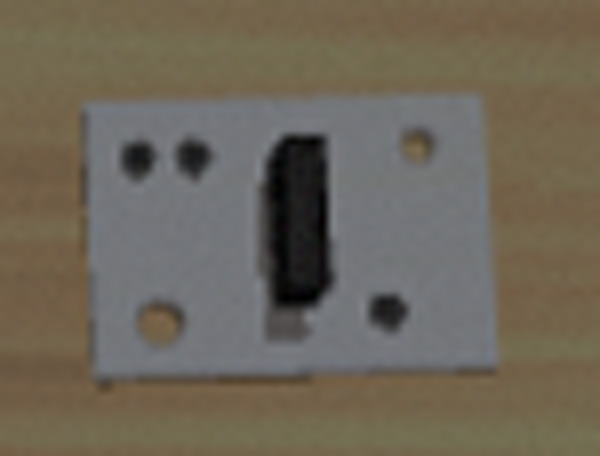

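View pics/c2.png

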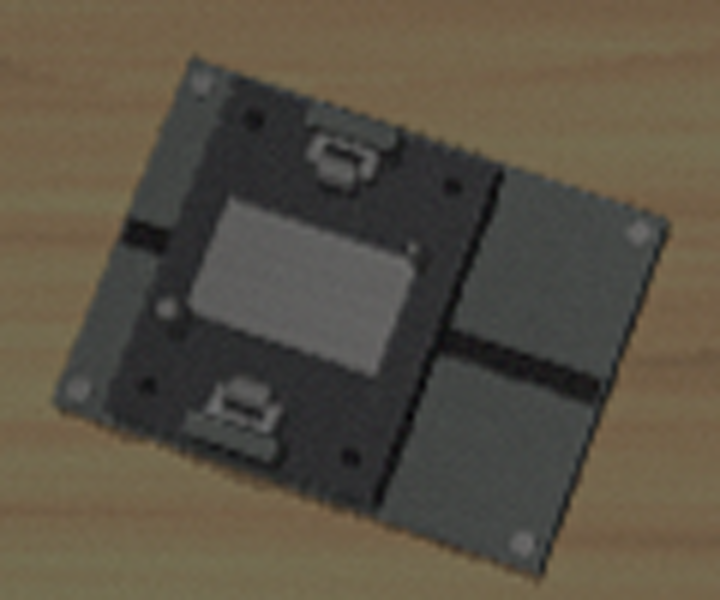

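View pics/c4.png

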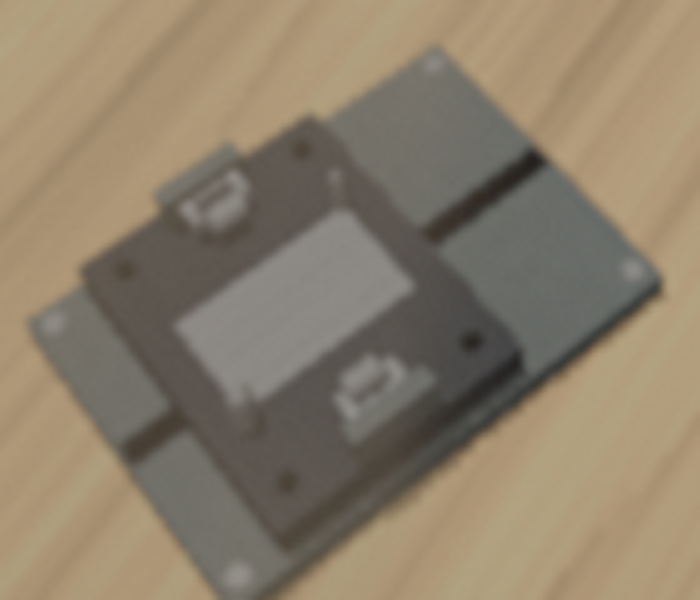

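View pics/c3.png

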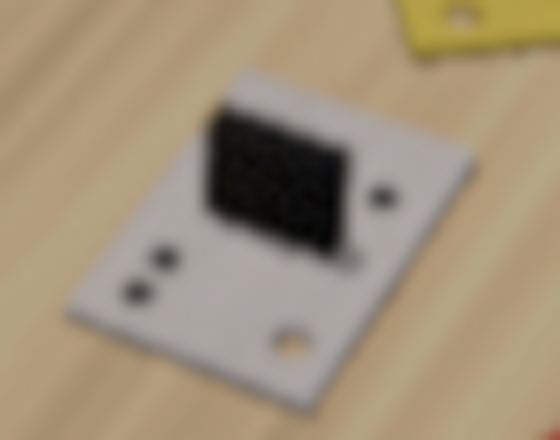

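The crop confirms a grey plate with an upright black bar. Its large hole is near top pixel (355,225) and its small hole near (387,203), so its yaw is about 0. On the jig, the thick pin tip is near (193,221) and the carriage is shifted toward the bed's left (+y) end. Now coarse positions.

```bash
python3 - <<'E'
from h import *
p,im,d=load('top0'); hsv=cv2.cvtColor(im,cv2.COLOR_RGB2HSV)
# template mask: low saturation in window
def box(x0,y0,x1,y1,cond):
    m=np.zeros(im.shape[:2],np.uint8); m[y0:y1,x0:x1]=cond[y0:y1,x0:x1]*255
    c=max(cv2.findContours(m,cv2.RETR_EXTERNAL,cv2.CHAIN_APPROX_NONE)[0],key=cv2.contourArea)
    return c
S=hsv[...,1]
c=box(335,185,410,245,S<60)
b=cv2.boxPoints(cv2.minAreaRect(c)); print('tmpl px',b.round(1).tolist()); P=onplane(p,b,0.006);print(P.round(4).tolist(),'ctr',P.mean(0).round(4))
c=box(165,170,285,272,S<60)
b=cv2.boxPoints(cv2.minAreaRect(c)); print('bed px',b.round(1).tolist()); P=onplane(p,b,0.012);print(P.round(4).tolist(),'ctr',P.mean(0).round(4))
print([np.linalg.norm(P[i]-P[i-1]).round(4) for i in range(4)])
H=onplane(p,[(355,225.3),(387.25,203.25)],0.006);print('holes',H.round(4),'mid',H.mean(0))
v=(H[0]-H[1])[:2]; print('yaw',np.degrees(np.arctan2(v[1],v[0])-np.arctan2(86,-56)),np.linalg.norm(v))
Q=onplane(p,[(165+167/6-.5,170+307/6-.5),(165+412/6-.5,170+248/6-.5)],0.056);v=(Q[0]-Q[1])[:2]
print('pins',Q.round(4),'mid',Q.mean(0),'yaw',np.degrees(np.arctan2(v[1],v[0])-np.arctan2(86,-56)),np.linalg.norm(v))
E
```

```text
tmpl px [[344.70001220703125, 197.0], [396.1000061035156, 195.6999969482422], [397.1000061035156, 230.89999389648438], [345.6000061035156, 232.1999969482422]]
[[0.5892, -0.1514, 0.006], [0.5946, -0.2854, 0.006], [0.5025, -0.2858, 0.006], [0.4972, -0.1539, 0.006]] ctr [ 0.5459 -0.2191  0.006 ]
bed px [[173.0, 237.0], [193.8000030517578, 177.3000030517578], [276.3999938964844, 206.1999969482422], [255.5, 265.8999938964844]]
[[0.4785, 0.2848, 0.012], [0.635, 0.242, 0.012], [0.5614, 0.0248, 0.012], [0.4085, 0.0726, 0.012]] ctr [0.5209 0.1561 0.012 ]
[np.float64(0.2234), np.float64(0.1622), np.float64(0.2293), np.float64(0.1602)]
holes [[ 0.5154 -0.1779  0.006 ]
 [ 0.5742 -0.2618  0.006 ]] mid [ 0.54481428 -0.21987204  0.006     ]
yaw 1.9521154547978672 0.10248192019491592
pins [[0.5145 0.2263 0.056 ]
 [0.5404 0.1273 0.056 ]] mid [0.5274717  0.17679209 0.056     ] yaw -18.43864260581054 0.10234105008352487
```

Coarse estimates: template at (0.545, −0.220) with yaw about 1.5°; carriage middle at (0.527, 0.177) with yaw about −18°. On the way to the template I'll take a wrist view of the jig.

{"fn": "move_arm", "kwargs": {"increments": "-1 -0.039 0 0.03 0 0 0; -1 -0.078 0 0.06 0 0 0; -1 -0.117 0 0.09 0 0 0; -1 -0.156 0 0.12 0 0 0; -1 -0.195 0 0.15 0 0 0; -1 -0.234 0.02 0.18 0 0 0; -1 -0.273 0.04 0.21 0 0 0; -1 -0.312 0.06 0.24 0 0 0"}}

```text
time_s: 0.95
tcp_pos: [0.4048, 0.2847, 0.1657]
ee_rot: [[-0.958, 0.0, -0.286], [0.286, 0.001, -0.958], [-0.0, -1.0, -0.001]]
wrist_force: [1.2, -0.2, -0.2]
gripper_width: 0.999
```

{"fn": "move_arm", "kwargs": {"increments": "-1 -0.039 0 0.03 0 0 0; -1 -0.083 0 0.063 0 0 0; -1 -0.083 0 0.063 0 0 0; -1 -0.083 0 0.063 0 0 0"}}

```text
time_s: 1.35
tcp_pos: [0.4661, 0.2009, 0.1657]
ee_rot: [[-0.957, -0.001, -0.29], [0.29, -0.0, -0.957], [0.001, -1.0, 0.001]]
wrist_force: [-0.6, 0.9, 0.4]
gripper_width: 1.002
```

```bash
python3 - <<'E'
from h import *
p,_,_=snap('wrist','w1'); s=sense()
print(s['time_s'],s['tcp_pos'],np.round(s['ee_rot'],4).tolist(),np.round(p['xyz'],4))
E
```

```text
1.4 [0.46562271 0.2018952  0.16584148] [[-0.9576, -0.0005, -0.288], [0.288, -0.0001, -0.9576], [0.0004, -1.0, 0.0002]] [0.5334 0.18   0.3278]
```

View pics/w1.png

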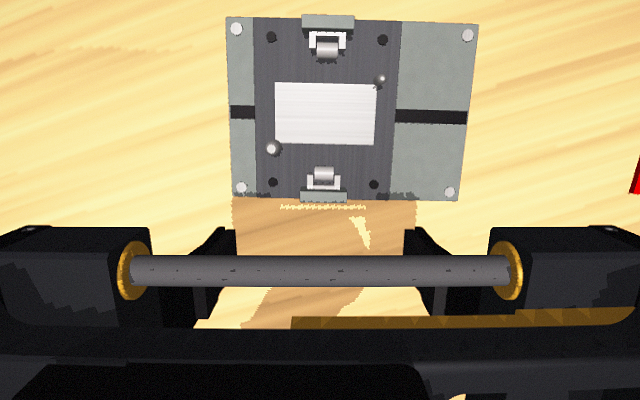

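The wrist view shows the jig clearly, with the thick pin at about (273,148), the thin pin at about (380,79), and four dark screws. I'll zoom in and measure.

```bash
python3 - <<'E'
from h import *
p,im,d=load('w1')
b=cv2.cvtColor(im,cv2.COLOR_RGB2BGR)
c=[cv2.resize(b[y-20:y+20,x-20:x+20],(390,390),interpolation=cv2.INTER_CUBIC) for x,y in((273,148),(380,80))]
cv2.imwrite('pics/c5.png',np.hstack(c))
# carriage top corners via dark mask edges not needed; screws by dark blobs
g=cv2.cvtColor(im,cv2.COLOR_RGB2GRAY)
for x,y in((271,37),(383,40),(272,182),(374,184)):
    w=255-g[y-9:y+10,x-9:x+10].astype(float); w=np.clip(w-(np.median(w)+25),0,None)
    yy,xx=np.mgrid[-9:10,-9:10]; print((x+(w*xx).sum()/w.sum()).round(2),(y+(w*yy).sum()/w.sum()).round(2),w.max())
E
```

```text
271.28 37.33 42.0
382.31 39.77 51.0
272.55 181.68 43.0
373.42 184.3 44.0
```

View pics/c5.png

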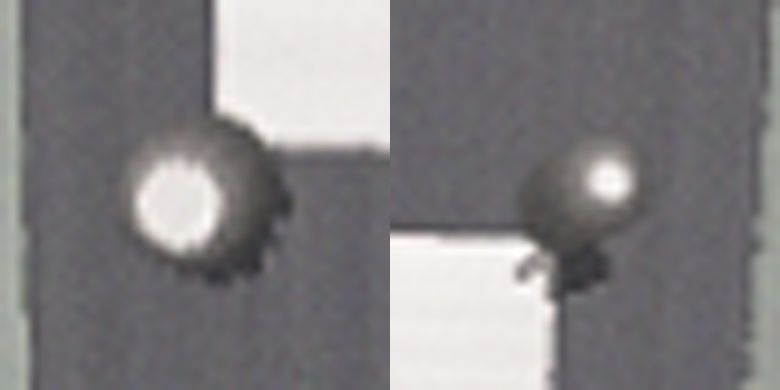

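```bash
python3 - <<'E'
from h import *
p,im,d=load('w1'); g=cv2.cvtColor(im,cv2.COLOR_RGB2GRAY).astype(float)
def cen(x,y,rad,thr):
    w=np.clip(g[y-rad:y+rad+1,x-rad:x+rad+1]-thr,0,None); m=(w>0).astype(np.uint8)
    n,l,st,_=cv2.connectedComponentsWithStats(m); w=w*(l==l[rad,rad]); 
    yy,xx=np.mgrid[-rad:rad+1,-rad:rad+1]; return x+(w*xx).sum()/w.sum(), y+(w*yy).sum()/w.sum()
a=cen(271,149,8,170); b=cen(382,78,6,170); print(a,b)
Q=onplane(p,[a,b],0.057); v=(Q[0]-Q[1])[:2]
print('pins',Q.round(4).tolist(),'mid',Q.mean(0).round(4),'yaw',np.degrees(np.arctan2(v[1],v[0])-np.arctan2(86,-56)),np.linalg.norm(v),'nom',np.hypot(56,86))
# screws on carriage top
scr=onplane(p,[(271.28,37.33),(382.31,39.77),(272.55,181.68),(373.42,184.3)],0.035)
print('screws',scr.round(4).tolist(),scr.mean(0).round(4))
e=scr[1]-scr[0];f=scr[3]-scr[2]
print([np.degrees(np.arctan2(q[0],-q[1])) for q in(e,f)],[np.linalg.norm(q) for q in (e,f)])
# bed corners 4 bright screws
E
```

```text
(np.float64(270.8663766314481), np.float64(148.49409571162212)) (np.float64(381.9942196531792), np.float64(78.03179190751445))
pins [[0.5154, 0.2261, 0.057], [0.5418, 0.127, 0.057]] mid [0.5286 0.1766 0.057 ] yaw -18.159278445892987 0.1025875246210207 nom 102.62553288534
screws [[0.599, 0.2005, 0.035], [0.5711, 0.115, 0.035], [0.4855, 0.238, 0.035], [0.457, 0.1525, 0.035]] [0.5282 0.1765 0.035 ]
[np.float64(-18.032839560846444), np.float64(-18.44100131725495)] [np.float64(0.09000482070891769), np.float64(0.09015516658015478)]
```

The carriage middle is at (0.5285, 0.1766) with yaw −18.15°, and the pin spacing comes out at 102.6 mm, matching nominal. Next, the template.

{"fn": "move_arm", "kwargs": {"increments": "-1 -0.0163 0 0.047 0 0 0; -1 -0.0326 0 0.094 0 0 0; -1 -0.049 0 0.141 0 0 0; -1 -0.065 0 0.188 0 0 0; -1 -0.082 0 0.235 0 0 0; -1 -0.098 0 0.282 0 0 0; -1 -0.114 0 0.329 0 0 0; -1 -0.131 0 0.376 0 0 0"}}

```text
time_s: 2.2
tcp_pos: [0.4837, -0.1957, 0.1664]
ee_rot: [[-0.959, 0.001, -0.284], [0.284, 0.0, -0.959], [-0.001, -1.0, -0.0]]
wrist_force: [1.1, 0.1, 0.4]
gripper_width: 1.0
```

{"fn": "move_arm", "kwargs": {"increments": "-1 -0.008 0 0.025 0 -0.11 0; -1 -0.008 0 0.025 0 -0.22 0; -1 -0.008 0 0.025 0 -0.32 0; -1 -0.008 0 0.025 0 -0.32 0; -1 -0.008 0 0.025 0 -0.32 0"}}

```text
time_s: 2.7
tcp_pos: [0.4842, -0.2205, 0.1661]
ee_rot: [[-1.0, 0.0, 0.029], [-0.029, 0.0, -1.0], [-0.0, -1.0, -0.0]]
wrist_force: [0.9, 0.2, -0.4]
gripper_width: 1.003
```

```bash
python3 - <<'E'
from h import *
p,_,_=snap('wrist','w2'); s=sense()
print(s['time_s'],s['tcp_pos'],np.round(s['ee_rot'],4).tolist(),np.round(p['xyz'],4))
E
```

```text
2.75 [ 0.4842062  -0.22065004  0.1661383 ] [[-0.9996, 0.0001, 0.0294], [-0.0294, 0.0001, -0.9996], [-0.0001, -1.0, -0.0001]] [ 0.5544 -0.2194  0.3283]
```

View pics/w2.png

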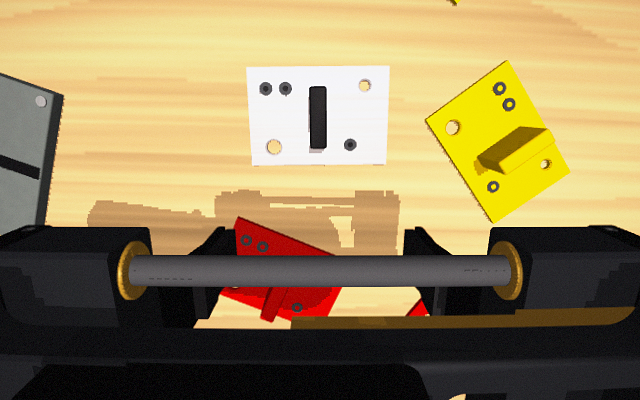

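The white-metal plate has its large hole at about (274,147), small hole at about (365,85) and bar at about (317,118). I'll measure its outline and holes.

```bash
python3 - <<'E'
from h import *
p,im,d=load('w2'); hsv=cv2.cvtColor(im,cv2.COLOR_RGB2HSV)
m=np.zeros(im.shape[:2],np.uint8); m[55:175,235:402]=((hsv[...,1]<40)[55:175,235:402])*255
c=max(cv2.findContours(m,cv2.RETR_EXTERNAL,cv2.CHAIN_APPROX_NONE)[0],key=cv2.contourArea)
P=onplane(p,c.reshape(-1,2).astype(float),0.006)
rc=cv2.minAreaRect((P[:,:2]*1000).astype(np.float32)); print('plate mm',rc)
h=cv2.morphologyEx((hsv[...,1]>=40).astype(np.uint8),cv2.MORPH_OPEN,np.ones((3,3)))
H=[]
for x,y in((274,147),(365,85)):
    w=h[y-10:y+11,x-10:x+11]; n,l,st,ce=cv2.connectedComponentsWithStats(w); k=l[10,10]
    q=(x-10+ce[k][0],y-10+ce[k][1]); H.append(q); print(q,st[k])
Q=onplane(p,H,0.004);v=(Q[0]-Q[1])[:2]
print('holes',Q.round(4).tolist(),'mid',Q.mean(0).round(4),'yaw',np.degrees(np.arctan2(v[1],v[0])-np.arctan2(86,-56)),np.linalg.norm(v))
# bar top z=.05
V=hsv[...,2]; b=np.zeros_like(m); b[80:156,300:335]=((V<70)[80:156,300:335])*255
c=max(cv2.findContours(b,cv2.RETR_EXTERNAL,cv2.CHAIN_APPROX_NONE)[0],key=cv2.contourArea)
P=onplane(p,c.reshape(-1,2).astype(float),0.05)
print('bar top mm',cv2.minAreaRect((P[:,:2]*1000).astype(np.float32)))
bb=b.any(0).nonzero()[0]; print(bb.min(),bb.max())
cv2.imwrite('pics/c6.png',cv2.resize(cv2.cvtColor(im[60:175,240:400],cv2.COLOR_RGB2BGR),None,fx=5,fy=5,interpolation=cv2.INTER_CUBIC))
E
```

```text
plate mm ((547.736572265625, -218.43309020996094), (90.24547576904297, 130.59512329101562), 2.1767098903656006)
(np.float64(273.7037037037037), np.float64(146.50617283950618)) [  3   3  14  14 162]
(np.float64(363.9468085106383), np.float64(85.12765957446808)) [ 4  5 11 11 94]
holes [[0.5185, -0.1765, 0.004], [0.5774, -0.26, 0.004]] mid [ 0.5479 -0.2183  0.004 ] yaw 2.13591548779162 0.10219243092454147
bar top mm ((547.8401489257812, -218.19593811035156), (49.15662384033203, 13.19427490234375), 2.4919497966766357)
309 326
```

View pics/c6.png

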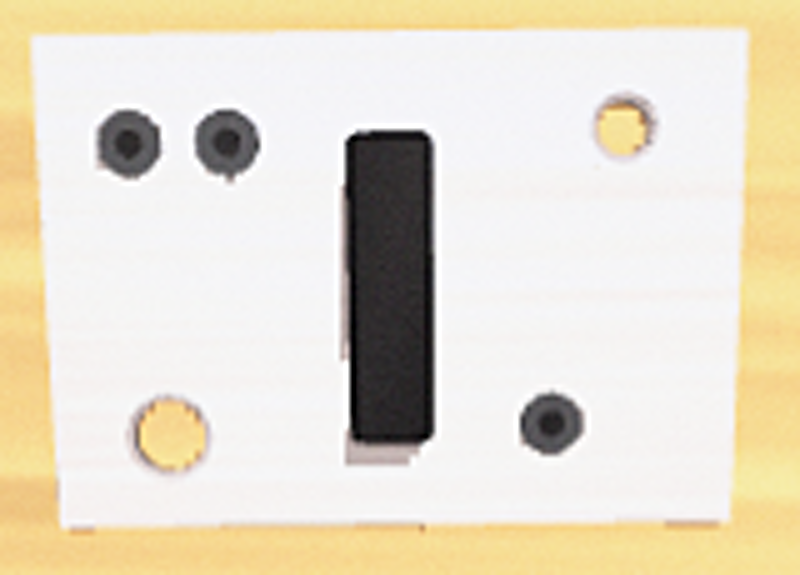

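Template centre is (0.5478, −0.2183), yaw 2.15°; outline and holes agree. Moving over it and partway down.

{"fn": "move_arm", "kwargs": {"increments": "-1 -0.0407 0 0 0 -0.008 0; -1 -0.0637 0.02 -0.0005 0 -0.008 0; -1 -0.0637 0.06 -0.0005 0 -0.008 0; -1 -0.0637 0.1 -0.0005 0 -0.008 0; -1 -0.0637 0.12 -0.0005 0 -0.008 0; -1 -0.0637 0.12 -0.0005 0 -0.008 0; -1 -0.0637 0.12 -0.0005 0 -0.008 0"}}

```text
time_s: 3.45
tcp_pos: [0.5483, -0.2191, 0.0466]
ee_rot: [[-0.999, 0.0, 0.038], [-0.038, -0.001, -0.999], [-0.0, -1.0, 0.001]]
wrist_force: [0.0, -0.5, 1.2]
gripper_width: 1.001
```

```bash
python3 - <<'E'
from h import *
p,im,_=snap('wrist','w3'); s=sense()
print(s['time_s'],s['tcp_pos'],np.round(s['ee_rot'],4).tolist())
E
```

```text
3.5 [ 0.54891    -0.21931466  0.04760447] [[-0.9993, 0.0028, 0.0379], [-0.0379, -0.0008, -0.9993], [-0.0027, -1.0, 0.0009]]
```

View pics/w3.png

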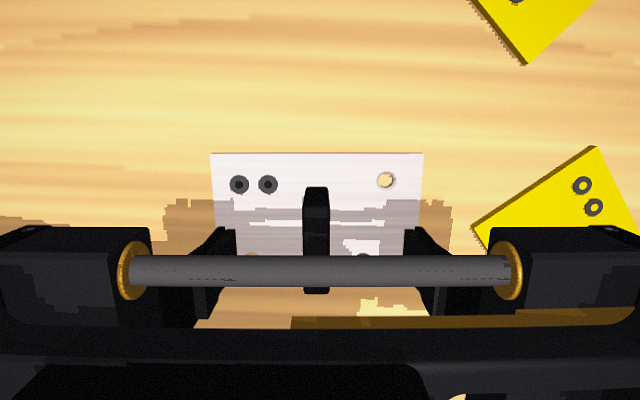

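{"fn": "move_arm", "kwargs": {"increments": "-1 0 0.015 -0.001 0 0 0; -1 0 0.03 -0.001 0 0 0; -1 0 0.036 -0.001 0 0 0; -1 0 0.036 -0.001 0 0 0; -1 0 0.036 -0.001 0 0 0"}}

```text
time_s: 4.0
tcp_pos: [0.5484, -0.2186, 0.0114]
ee_rot: [[-0.999, 0.002, 0.037], [-0.037, -0.001, -0.999], [-0.002, -1.0, 0.001]]
wrist_force: [-0.3, 0.4, 1.2]
gripper_width: 0.997
```

{"fn": "move_arm", "kwargs": {"increments": "-1 0 0.0015 0 0 0 0; 1 0 0.0015 0 0 0 0; 1 0 0.0015 0 0 0 0; 1 0 0.0015 0 0 0 0; 1 0 0.0015 0 0 0 0; 1 0 0.0015 0 0 0 0; 1 0 0.0015 0 0 0 0; 1 0 0.0015 0 0 0 0"}}

```text
time_s: 4.8
tcp_pos: [0.5475, -0.2184, 0.0085]
ee_rot: [[-0.999, -0.0, 0.037], [-0.037, -0.0, -0.999], [0.0, -1.0, 0.0]]
wrist_force: [-0.0, 0.4, 0.8]
gripper_width: 0.45
```

{"fn": "move_arm", "kwargs": {"increments": "1 0 0 0 0 0 0; 1 0 0 0 0 0 0; 1 0 0 0 0 0 0; 1 0 0 0 0 0 0"}}

```text
time_s: 5.2
tcp_pos: [0.5474, -0.2183, 0.0086]
ee_rot: [[-0.999, -0.0, 0.037], [-0.037, 0.0, -0.999], [0.0, -1.0, -0.0]]
wrist_force: [0.2, 0.8, 0.7]
gripper_width: 0.155
```

{"fn": "move_arm", "kwargs": {"increments": "1 0 0 0 0 0 0; 1 0 0 0 0 0 0; 1 0 -0.02 0 0 0 0; 1 0 -0.05 0 0 0 0; 1 0 -0.09 0 0 0 0; 1 0 -0.12 0 0 0 0; 1 0 -0.12 0 0 0 0; 1 0 -0.12 0 0 0 0"}}

```text
time_s: 6.0
tcp_pos: [0.5467, -0.2181, 0.1279]
ee_rot: [[-0.999, -0.001, 0.036], [-0.036, 0.001, -0.999], [0.001, -1.0, -0.001]]
wrist_force: [-0.6, 0.8, -2.7]
gripper_width: 0.157
```

```bash
python3 - <<'E'
from h import *
p,im,_=snap('wrist','w4'); s=sense()
print(s['time_s'],s['tcp_pos'],np.round(s['ee_rot'],4).tolist(),s['gripper_width'],s['wrist_force'])
E
```

```text
6.05 [ 0.54586804 -0.2179656   0.12677155] [[-0.9993, -0.0035, 0.0363], [-0.0363, 0.0015, -0.9993], [0.0034, -1.0, -0.0016]] 0.15754076529379293 [-4.85987552e-01 -1.11140751e-03 -4.21379048e+00]
```

View pics/w4.png

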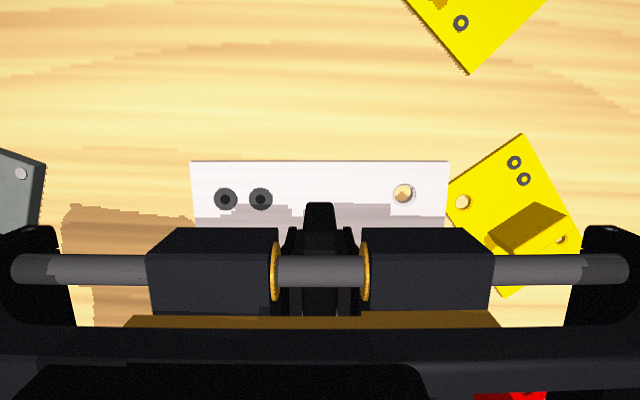

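Template held level in the jaws: far plate edge from (191,161) to (449,161), small hole at about (403,193). I'll work out its pose relative to the tool.

```bash
cat > inhand.py <<'E'
from h import *
import sys
def inhand(tag,s,zoff):
    p,im,d=load(tag); hsv=cv2.cvtColor(im,cv2.COLOR_RGB2HSV)
    R=np.array(s['ee_rot']);t=np.array(s['tcp_pos'])
    C=R.T@(np.array(p['xyz'])-t); 
    def pl(uv,y):   # intersect with tool plane y
        o,dd=ray(p,uv); o=R.T@(o-t); dd=dd@R; k=(y-o[1])/dd[:,1]; return o+k[:,None]*dd
    print('cam in tool',C.round(4))
    g=cv2.cvtColor(im,cv2.COLOR_RGB2GRAY).astype(float); S=hsv[...,1]
    white=(S<40)&(hsv[...,2]>120)
    L=[];Rr=[];T=[]
    for v in range(168,215,3):
        xs=white[v,180:460].nonzero()[0]+180; L.append((xs.min()-.5,v)); Rr.append((xs.max()+.5,v))
    for u in range(200,440,6):
        ys=white[140:200,u].nonzero()[0]+140; T.append((u,ys.min()-.5))
    y=zoff
    for nm,q in(('left',L),('right',Rr),('top',T)):
        P=pl(q,y); print(nm,'x',P[:,0].mean().round(4),'z',P[:,2].mean().round(4),P[[0,-1]][:,[0,2]].round(4).tolist())
    m=(~white).astype(np.uint8)[178:210,388:420]; n,l,st,ce=cv2.connectedComponentsWithStats(m); k=l[15,15]
    P=pl([(388+ce[k][0],178+ce[k][1])],y+.002); print('small hole tool',P.round(4).tolist(),st[k])
E
python3 - <<'E'
from inhand import *
inhand('w4',sense(),0.0030)
E
```

```text
cam in tool [-0.0705 -0.1635  0.0009]
left x -0.0308 z -0.0646 [[-0.0425, -0.0644], [-0.0188, -0.0646]]
right x -0.0306 z 0.0666 [[-0.0424, 0.0668], [-0.0186, 0.0664]]
top x -0.0462 z -0.0001 [[-0.0463, -0.0587], [-0.0462, 0.0586]]
small hole tool [[-0.0289, 0.005, 0.0443]] [  6   7  18  17 244]
```

In the hand the template sits square to the tool, offset about (−1.1, +1.1) mm in tool x,z as the camera sees it. I'll use the same camera for the pins so the bias cancels. Now to a viewing spot beside the jig.

{"fn": "move_arm", "kwargs": {"increments": "1 0.009 -0.02 -0.045 0 0 0; 1 0.018 -0.04 -0.09 0 0 0; 1 0.0275 -0.04 -0.138 0 0 0; 1 0.0367 -0.04 -0.185 0 0 0; 1 0.046 -0.04 -0.232 0 0 0; 1 0.055 -0.04 -0.279 0 0 0; 1 0.0643 -0.04 -0.326 0 0 0; 1 0.0736 -0.04 -0.373 0 0 0"}}

```text
time_s: 6.85
tcp_pos: [0.458, 0.1526, 0.1664]
ee_rot: [[-0.999, -0.004, 0.037], [-0.037, -0.002, -0.999], [0.004, -1.0, 0.002]]
wrist_force: [0.2, -0.1, -3.4]
gripper_width: 0.158
```

{"fn": "move_arm", "kwargs": {"increments": "1 0.005 0 -0.025 0 0.1 0; 1 0.01 0 -0.045 0 0.2 0; 1 0.01 0 -0.051 0 0.3 0; 1 0.01 0 -0.051 0 0.353 0; 1 0.01 0 -0.051 0 0.353 0; 1 0.01 0 -0.051 0 0.353 0; 1 0.01 0 -0.051 0 0.353 0"}}

```text
time_s: 7.55
tcp_pos: [0.4478, 0.2016, 0.1677]
ee_rot: [[-0.951, -0.002, -0.31], [0.31, -0.001, -0.951], [0.001, -1.0, 0.002]]
wrist_force: [-0.2, 0.7, -2.7]
gripper_width: 0.161
```

```bash
python3 - <<'E'
from h import *
for i in range(3):
    p,im,_=snap('wrist','w5%d'%i); s=sense()
    print(s['time_s'],s['tcp_pos'].round(4) if hasattr(s['tcp_pos'],'round') else s['tcp_pos'],np.round(s['ee_rot'],4).tolist(),s['gripper_width'])
    print(p['xyz'],np.round(s['wrist_force'],1))
E
```

```text
7.6 [0.448  0.2017 0.168 ] [[-0.9506, -0.001, -0.3105], [0.3105, -0.0008, -0.9506], [0.0007, -1.0, 0.0011]] 0.16031487250398496
[0.51482257 0.1794932  0.32976638] [ 0.3 -0.2 -3.2]
7.65 [0.4481 0.2018 0.1682] [[-0.9505, -0.0006, -0.3106], [0.3106, -0.0005, -0.9505], [0.0004, -1.0, 0.0006]] 0.15889719764440055
[0.51488627 0.17950014 0.33006577] [ 0.9 -0.1 -2.7]
7.7 [0.4481 0.2019 0.1684] [[-0.9505, -0.0003, -0.3107], [0.3107, -0.0002, -0.9505], [0.0003, -1.0, 0.0003]] 0.1607764299017302
[0.51492483 0.17952449 0.33030046] [ 0.6 -0.2 -3.3]
```

View pics/w52.png

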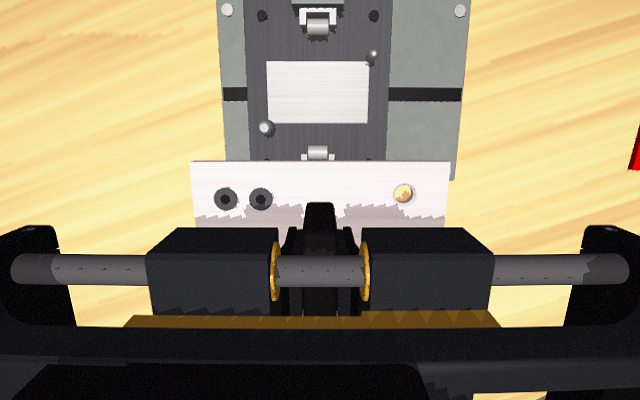

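Pin tips at about (264,128) and (373,56), both visible above the held plate's edge at row 161. I'll compute the offset from held template to pins directly in the tool frame.

```bash
python3 - <<'E'
from inhand import *
s=sense(); p,im,d=load('w52'); g=cv2.cvtColor(im,cv2.COLOR_RGB2GRAY).astype(float)
inhand('w52',s,0.003)
from h import *
hsv=cv2.cvtColor(im,cv2.COLOR_RGB2HSV)
cv2.imwrite('pics/c7.png',np.hstack([cv2.resize(cv2.cvtColor(im,cv2.COLOR_RGB2BGR)[y-20:y+20,x-20:x+20],(390,390),interpolation=cv2.INTER_CUBIC) for x,y in((265,128),(372,57))]))
R=np.array(s['ee_rot']);t=np.array(s['tcp_pos'])
def cen(x,y,rad,thr):
    w=np.clip(g[y-rad:y+rad+1,x-rad:x+rad+1]-thr,0,None)
    yy,xx=np.mgrid[-rad:rad+1,-rad:rad+1]; return x+(w*xx).sum()/w.sum(), y+(w*yy).sum()/w.sum(),(w>0).sum()
a=cen(264,128,7,170);b=cen(373,56,6,170);print(a,b)
Q=onplane(p,[a[:2],b[:2]],0.057); T=(Q-t)@R
print('pins world',Q.round(4).tolist(),'mid',Q.mean(0).round(4)); v=(Q[0]-Q[1])[:2]
print('yaw',np.degrees(np.arctan2(v[1],v[0])-np.arctan2(86,-56)),np.linalg.norm(v))
print('pins tool',T.round(4).tolist(),'mid',T.mean(0).round(4)); 
E
```

```text
cam in tool [-0.0704 -0.1619  0.0005]
left x -0.0306 z -0.0645 [[-0.0422, -0.0643], [-0.0187, -0.0646]]
right x -0.0304 z 0.0664 [[-0.0421, 0.0682], [-0.0185, 0.0659]]
top x -0.0502 z -0.0007 [[-0.046, -0.0587], [-0.0562, 0.0567]]
small hole tool [[-0.0287, 0.005, 0.0434]] [  6   7  18  17 237]
(np.float64(263.6407610448243), np.float64(127.35278942276685), np.int64(62)) (np.float64(373.36103896103896), np.float64(53.29350649350649), np.int64(17))
pins world [[0.5154, 0.2261, 0.057], [0.5416, 0.1272, 0.057]] mid [0.5285 0.1766 0.057 ]
yaw -18.240996492839738 0.10232711679349522
pins tool [[-0.0565, 0.1114, -0.044], [-0.1121, 0.1114, 0.0419]] mid [-0.0843  0.1114 -0.001 ]
```

View pics/c7.png

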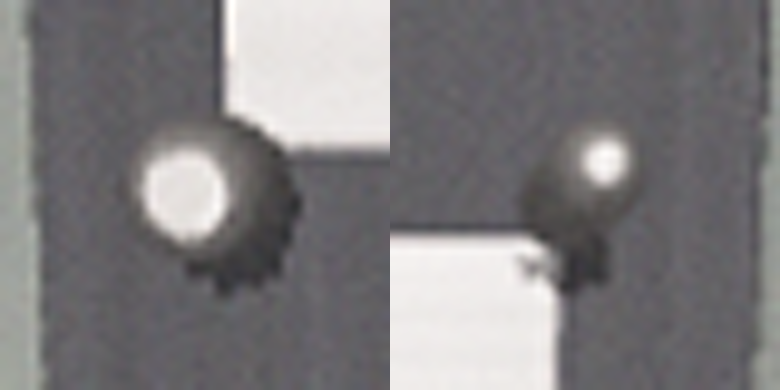

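The pins repeat within 0.2 mm: mid (0.5285, 0.1766), yaw −18.2°. The shift needed is tool x −83.4 mm, z −1.8 mm. Hover above first.

{"fn": "move_arm", "kwargs": {"increments": "1 -0.04 0 -0.001 0 0 0; 1 -0.0834 0.01 -0.0018 0 0 0; 1 -0.0834 0.05 -0.0018 0 0 0; 1 -0.0834 0.083 -0.0018 0 0 0; 1 -0.0834 0.083 -0.0018 0 0 0; 1 -0.0834 0.083 -0.0018 0 0 0; 1 -0.0834 0.083 -0.0018 0 0 0; 1 -0.0834 0.083 -0.0018 0 0 0"}}

```text
time_s: 8.5
tcp_pos: [0.5292, 0.1789, 0.0879]
ee_rot: [[-0.951, 0.004, -0.31], [0.31, 0.002, -0.951], [-0.003, -1.0, -0.003]]
wrist_force: [0.4, -0.2, -3.0]
gripper_width: 0.161
```

```bash
python3 - <<'E'
from inhand import *
snap('side','s6');snap('wrist','w6');s=sense()
print(s['time_s'],s['tcp_pos'],np.round(s['ee_rot'],4).tolist(),s['wrist_force'].round(1) if hasattr(s['wrist_force'],'round') else s['wrist_force'])
t=np.array([.528,.1777]);R=np.array(s['ee_rot']);e=np.array([*(t-np.array(s['tcp_pos'])[:2]),0])
print('remaining tool',(R.T@e).round(4))
_,im,_=load('s6'); cv2.imwrite('pics/c8.png',cv2.resize(cv2.cvtColor(im[220:370,190:350],cv2.COLOR_RGB2BGR),None,fx=4,fy=4,interpolation=cv2.INTER_CUBIC))
E
```

```text
8.6 [0.52864907 0.1786171  0.08727204] [[-0.9507, 0.0028, -0.3101], [0.3101, 0.0018, -0.9507], [-0.0021, -1.0, -0.0025]] [ 0.8  0.6 -3.5]
remaining tool [ 0.0003 -0.      0.0011]
```

View pics/w6.png

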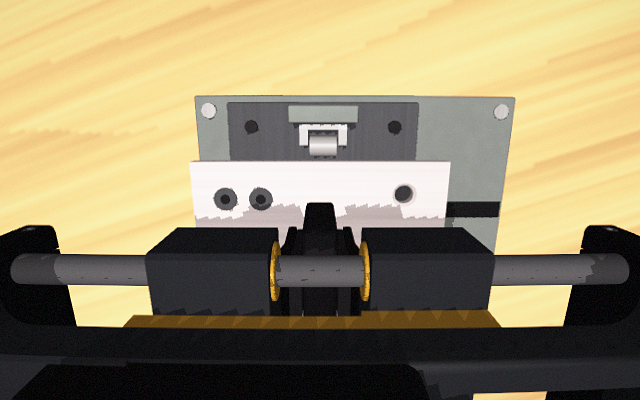

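View pics/c8.png

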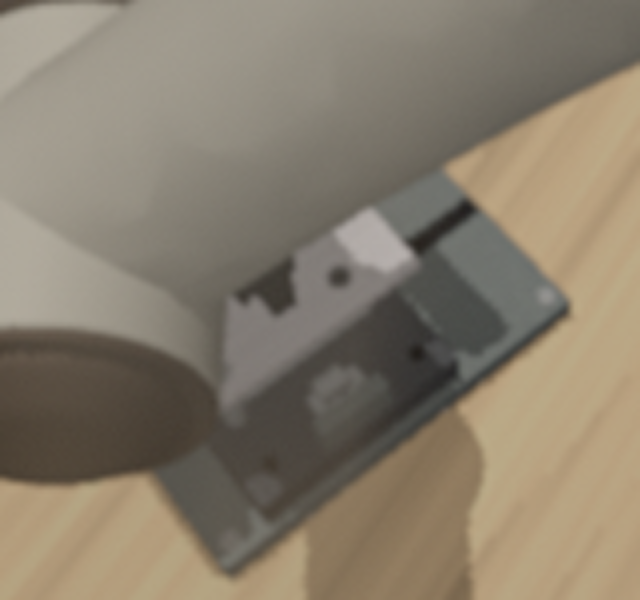

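Everything is lined up and the small hole shows dark (over the jig). The arm is still settling, so I'll wait and re-read.

{"fn": "move_arm", "kwargs": {"increments": "1 0 0 0 0 0 0; 1 0 0 0 0 0 0; 1 0 0 0 0 0 0; 1 0 0 0 0 0 0"}}

```text
time_s: 9.0
tcp_pos: [0.528, 0.178, 0.0856]
ee_rot: [[-0.951, 0.0, -0.311], [0.311, 0.0, -0.951], [-0.0, -1.0, -0.0]]
wrist_force: [-0.0, -0.1, -2.8]
gripper_width: 0.157
```

```bash
python3 - <<'E'
from inhand import *
s=sense()
t=np.array([.528,.1777]);R=np.array(s['ee_rot']);e=np.array([*(t-np.array(s['tcp_pos'])[:2]),0])
print(s['tcp_pos'],np.round(s['ee_rot'],4).tolist(),'remaining tool',(R.T@e).round(4))
E
```

```text
[0.52798329 0.17801032 0.08560025] [[-0.9506, 0.0, -0.3105], [0.3105, 0.0, -0.9506], [-0.0, -1.0, -0.0]] remaining tool [-0.0001 -0.      0.0003]
```

Within 0.3 mm. Descending slowly onto the pin tips.

{"fn": "move_arm", "kwargs": {"increments": "1 0 0.008 0.0003 0 0 0; 1 0 0.016 0.0003 0 0 0; 1 0 0.019 0.0003 0 0 0; 1 0 0.021 0.0003 0 0 0; 1 0 0.023 0.0003 0 0 0; 1 0 0.024 0.0003 0 0 0; 1 0 0.024 0.0003 0 0 0; 1 0 0.024 0.0003 0 0 0"}}

```text
time_s: 9.8
tcp_pos: [0.528, 0.1778, 0.0618]
ee_rot: [[-0.951, 0.0, -0.311], [0.311, 0.0, -0.951], [-0.0, -1.0, -0.0]]
wrist_force: [0.4, 0.6, -2.8]
gripper_width: 0.158
```

No contact force 4 mm below the tips, so both pins are in the holes. Continuing toward the rollers.

{"fn": "move_arm", "kwargs": {"increments": "1 0 0.001 0 0 0 0; 1 0 0.002 0 0 0 0; 1 0 0.003 0 0 0 0; 1 0 0.004 0 0 0 0; 1 0 0.005 0 0 0 0; 1 0 0.006 0 0 0 0; 1 0 0.006 0 0 0 0"}}

```text
time_s: 10.5
tcp_pos: [0.5285, 0.1777, 0.0567]
ee_rot: [[-0.951, 0.001, -0.31], [0.31, 0.0, -0.951], [-0.001, -1.0, -0.001]]
wrist_force: [-0.6, -1.7, 3.1]
gripper_width: 0.161
```

{"fn": "move_arm", "kwargs": {"increments": "1 0 0.001 0 0 0 0; 1 0 0.002 0 0 0 0; 1 0 0.003 0 0 0 0; 1 0 0.004 0 0 0 0; 1 0 0.005 0 0 0 0; 1 0 0.006 0 0 0 0; 1 0 0.006 0 0 0 0"}}

```text
time_s: 11.2
tcp_pos: [0.5278, 0.1778, 0.0491]
ee_rot: [[-0.951, -0.0, -0.311], [0.311, 0.0, -0.951], [0.0, -1.0, 0.0]]
wrist_force: [1.0, -0.0, -4.3]
gripper_width: 0.163
```

{"fn": "move_arm", "kwargs": {"increments": "1 0 0.001 0 0 0 0; 1 0 0.002 0 0 0 0; 1 0 0.003 0 0 0 0; 1 0 0.004 0 0 0 0; 1 0 0.005 0 0 0 0; 1 0 0.0055 0 0 0 0; 1 0 0.0055 0 0 0 0"}}

```text
time_s: 11.9
tcp_pos: [0.5279, 0.1776, 0.0442]
ee_rot: [[-0.951, 0.0, -0.311], [0.311, -0.0, -0.951], [-0.0, -1.0, 0.0]]
wrist_force: [0.9, -0.1, -4.4]
gripper_width: 0.163
```

{"fn": "move_arm", "kwargs": {"increments": "1 0 0.001 0 0 0 0; 1 0 0.002 0 0 0 0; 1 0 0.002 0 0 0 0; 1 0 0.003 0 0 0 0; 1 0 0.003 0 0 0 0; 1 0 0.003 0 0 0 0"}}

```text
time_s: 12.5
tcp_pos: [0.5279, 0.1776, 0.0435]
ee_rot: [[-0.951, 0.001, -0.31], [0.31, -0.0, -0.951], [-0.001, -1.0, 0.0]]
wrist_force: [-4.3, -0.7, 10.6]
gripper_width: 0.161
```

It stopped at z = 0.0435, where I expected seating, with about 13 N of push. I'll press a little harder, then look.

{"fn": "move_arm", "kwargs": {"increments": "1 0 0.001 0 0 0 0; 1 0 0.002 0 0 0 0; 1 0 0.002 0 0 0 0; 1 0 0.002 0 0 0 0"}}

```text
time_s: 12.9
tcp_pos: [0.5279, 0.1776, 0.0435]
ee_rot: [[-0.951, 0.001, -0.309], [0.309, -0.0, -0.951], [-0.001, -1.0, 0.0]]
wrist_force: [-8.5, -1.7, 22.2]
gripper_width: 0.155
```

```bash
python3 - <<'E'
from inhand import *
snap('side','s7');snap('wrist','w7');s=sense()
print(s['time_s'],s['tcp_pos'],np.round(s['wrist_force'],1))
_,im,_=load('s7'); a=cv2.resize(cv2.cvtColor(im[240:370,190:350],cv2.COLOR_RGB2BGR),None,fx=4,fy=4,interpolation=cv2.INTER_CUBIC)
cv2.imwrite('pics/c9.png',a)
E
```

```text
13.0 [0.52785855 0.17759484 0.04347048] [-8.6 -2.6 22.7]
```

View pics/w7.png

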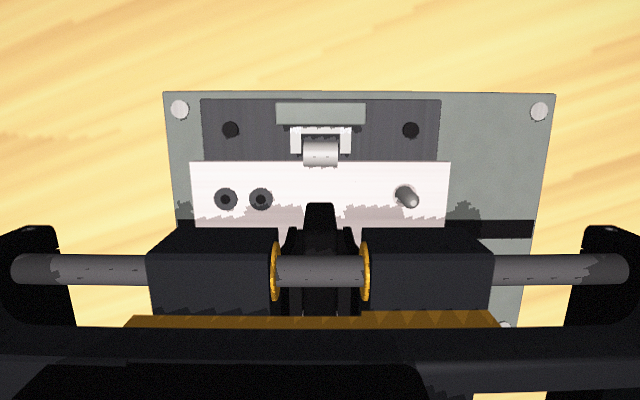

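View pics/c9.png

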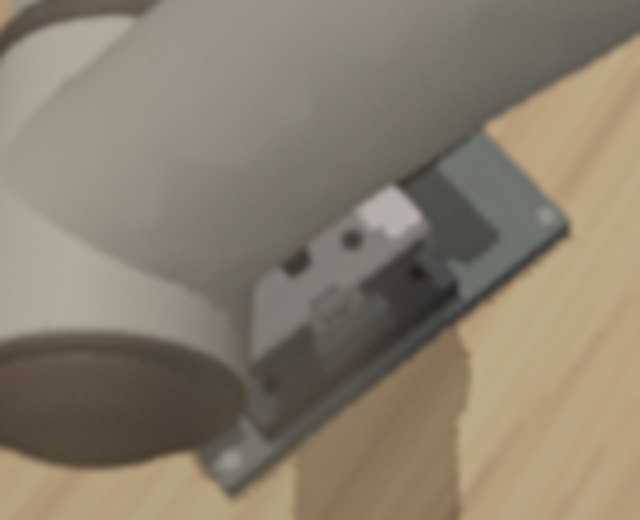

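The far roller lies over the plate's edge at (322,152) and the thin pin stands through its hole at (407,197). I'll relieve the press, then open.

{"fn": "move_arm", "kwargs": {"increments": "1 0 -0.002 0 0 0 0; 1 0 -0.004 0 0 0 0; 1 0 -0.004 0 0 0 0; 1 0 -0.004 0 0 0 0"}}

```text
time_s: 13.4
tcp_pos: [0.5279, 0.1777, 0.0435]
ee_rot: [[-0.951, -0.0, -0.31], [0.31, -0.0, -0.951], [0.0, -1.0, 0.0]]
wrist_force: [-3.8, 0.5, 4.9]
gripper_width: 0.16
```

{"fn": "move_arm", "kwargs": {"increments": "0.3 0 0 0 0 0 0; 0.3 0 0 0 0 0 0; 0.3 0 0 0 0 0 0; 0.3 0 0 0 0 0 0; 0.3 0 0 0 0 0 0; 0.3 0 0 0 0 0 0"}}

```text
time_s: 14.0
tcp_pos: [0.5279, 0.1777, 0.043]
ee_rot: [[-0.951, -0.0, -0.311], [0.311, -0.0, -0.951], [0.0, -1.0, 0.0]]
wrist_force: [-0.2, 0.3, -0.3]
gripper_width: 0.349
```

{"fn": "move_arm", "kwargs": {"increments": "0.3 0 -0.01 0 0 0 0; 0.3 0 -0.03 0 0 0 0; 0.3 0 -0.07 0 0 0 0; 0.3 0 -0.11 0 0 0 0; 0.3 0.03 -0.123 0 0 0 0; 0.3 0.07 -0.123 0 0 0 0; 0.3 0.07 -0.123 0 0 0 0; 0.3 0.07 -0.123 0 0 0 0"}}

```text
time_s: 14.8
tcp_pos: [0.4611, 0.1999, 0.1673]
ee_rot: [[-0.951, 0.002, -0.309], [0.309, 0.001, -0.951], [-0.001, -1.0, -0.002]]
wrist_force: [0.7, -0.8, -0.7]
gripper_width: 0.348
```

```bash
python3 - <<'E'
from h import *
snap('wrist','w8');snap('top','t8');s=sense()
print(s['time_s'],s['tcp_pos'],np.round(s['wrist_force'],1))
_,im,_=load('w8'); cv2.imwrite('pics/c10.png',cv2.resize(cv2.cvtColor(im[0:215,200:490],cv2.COLOR_RGB2BGR),None,fx=2.7,fy=2.7,interpolation=cv2.INTER_CUBIC))
E
```

```text
14.9 [0.46197093 0.19959173 0.16658375] [ 0.8  0.3 -0.1]
```

View pics/c10.png

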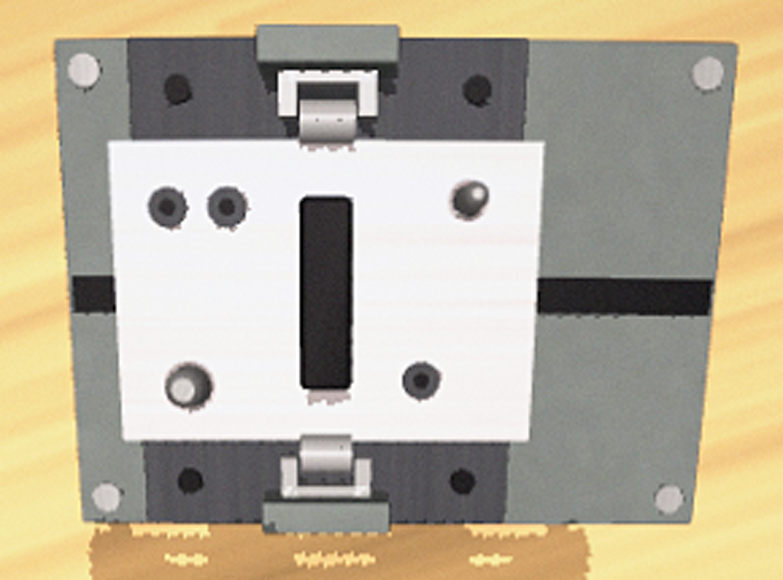

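View pics/t8.png

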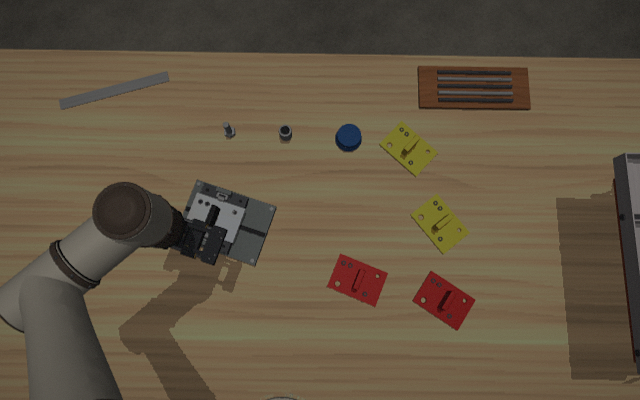

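Both pins stand through their holes and both rollers lap the plate's edges. The tin, bolt and socket look unmoved. Now a numeric flatness and position check.

```bash
python3 - <<'E'
from h import *
p,im,d=load('w8'); hsv=cv2.cvtColor(im,cv2.COLOR_RGB2HSV)
m=((hsv[...,1]<25)&(hsv[...,2]>200)).astype(np.uint8); m[:48]=0;m[166:]=0;m[:,:235]=0;m[:,405:]=0
c=max(cv2.findContours(m,cv2.RETR_EXTERNAL,cv2.CHAIN_APPROX_NONE)[0],key=cv2.contourArea)
for z in(.041,.047):
    P=onplane(p,c.reshape(-1,2).astype(float),z); print(z,cv2.minAreaRect((P[:,:2]*1000).astype(np.float32)))
v,u=np.nonzero(cv2.erode(m,np.ones((5,5)))); dd=d[v,u]; ok=dd>0
n=cv2.undistortPoints(np.c_[u,v].astype(float).reshape(-1,1,2),K(p),np.array(p['distortion'],float)).reshape(-1,2)
X=(np.c_[n,np.ones(len(n))]*dd[:,None])[ok]@np.array(p['orientation']).T+p['xyz']
A=np.c_[X[:,:2]-[.5285,.1766],np.ones(len(X))]; k=np.linalg.lstsq(A,X[:,2],rcond=None)[0]; print('plate plane slope deg',np.degrees(k[:2]).round(2),'z',k[2].round(4),'rms',(A@k-X[:,2]).std().round(4))
# height of carriage top / bed for reference
for nm,(a,b) in dict(bedR=(440,80),bedR2=(440,140),plate=(300,130)).items():
    w=d[b-4:b+5,a-4:a+5]; w=np.median(w[w>0]); q=cv2.undistortPoints(np.array([[[a,b]]],float),K(p),np.array(p['distortion'],float)).ravel()
    print(nm,(np.array([*q,1])*w@np.array(p['orientation']).T+p['xyz']).round(4))
a,b=load('top0')[1],load('t8')[1]; print('diff objs',[int(np.abs(a[y-15:y+16,x-15:x+16].astype(int)-b[y-15:y+16,x-15:x+16]).max()) for x,y in((229,130),(285,132),(348,138))])
E
```

```text
0.041 ((528.3440551757812, 176.87319946289062), (130.43026733398438, 89.45655822753906), 71.8971939086914)
0.047 ((528.327392578125, 176.88540649414062), (127.71981048583984, 87.59497833251953), 71.89442443847656)
plate plane slope deg [ 0.03 -0.02] z 0.041 rms 0.0008
bedR [0.5194 0.0669 0.0151]
bedR2 [0.4673 0.0792 0.0149]
plate [0.5171 0.1986 0.041 ]
diff objs [12, 13, 15]
```

The plate's top is at 41.0 mm (35 + 6), its slope is under 0.05°, and its centre is on the carriage middle. The tin, bolt and socket match the first picture. Handing in.

```bash
python3 - <<'E'
from h import *
s=sense(); print(s['time_s'],np.round(s['wrist_force'],1),s['gripper_width']); print(r.finish_job())
E
```

```text
14.9 [ 0.8  0.3 -0.1] 0.3456076510457636
the job is handed in; nothing more can be done
None
```

The drill template is fitted on the carriage, snapped in under both roller catches and released. I handed the job in at 14.9 s.

**What I did:** I found the carriage middle at (0.5285, 0.1766) m, yaw −18.2°, from the dowel tips in the wrist camera. I picked the aluminium template up by its black bar, lowered both holes over the dowels and pressed with up to about 25 N until it stopped at seated height. I then eased off the press, opened the gripper and backed away.

**Last checks:**
- **Seating:** the plate's top reads 41.0 mm, which is 35 + 6 mm as expected. It is flat to about 0.03° and centred on the carriage within about 0.3 mm.
- **Pins and catches:** both dowels stand through their holes, thick pin in the large hole. Both rollers lap the plate's edges; the near one's overlap looked small in the picture. I judged the rollers by picture and plate height only, since their joint positions are not reported.
- **Tin, bolt and socket:** they look unmoved compared with the first picture.
- **Robot:** clear of everything, with wrist force near zero.

No check failed. The one disagreement was a bias of about 1 mm between the wrist camera and the gripper, which I cancelled by measuring the held template and the pins in the same picture.

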